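# Hold the hidden bolt head while the nut runs up

## Robot

A 6-joint arm with a two-finger parallel gripper is mounted at the origin on a cart in front of the work surface, level with it; the furniture and walls round the work are solid. World frame = base frame: x ahead of the robot, y to its left, z up, the work surface at z = 0. Lengths are in m, angles in degrees, forces in N, time in s.
With the tool pointing down it reaches from about 0.3 to 0.875 m from the base axis. Payload 6.4 kg.
Tool frame: the origin (TCP) lies between the finger pads; the fingertips stand 17 mm ahead of it and the grasp point (between the pads) lies 2 mm behind it (ctrl.tcp_to_tips is the distance from the TCP to the fingertips, in m); z points along the fingers, y is the line along which they close (so a half turn about z gives the same grasp; the last joint's range is limited). The gripper opens to 85 mm and grips with 20 to 120 N. Pads are 22 mm wide; open, the fingers measure 114 mm over their backs; the gripper's body (76 mm by 85 mm) begins 54 mm behind the grasp point. The pads swing forward as they close: fully open they stand 13 mm farther back than shut.
Start: joints at [-78.169, 10.359, 92.074, -0, 77.567, -11.82], TCP at [0.231, -0.527, 0.248] pointing down, gripper open.
Joint ranges: [-171.53, 171.53], [-51.25, 118.39], [17.06, 147.69], [-65.23, 245.23], [0, 150.52], [-178.68, 178.68]. Speed limits (degrees/s): [147.25, 147.25, 172.46, 180, 180, 180].

## Interface

Orientations are given as [roll, pitch, yaw] about the fixed x, y, z axes, in that order (R = Rz(yaw) Ry(pitch) Rx(roll)).
In Python, from cell import ctrl gives the robot as it stands.
- The arm moves only by the tool jog_arm, never from a script. Its argument "plan" is text: rows parted by semicolons, each of 4 numbers parted by spaces: the shift along the world's x, y, z in m, then the turn about the world's z in rad. In form: x y z twist; .... A call has 1 to 10 rows; each row is the pose to reach, as a shift and turn from the pose commanded when the call began; what a row does not reach only later rows make up. A row lasts 1/10 s, in which the tool goes at most 50 mm and 8.59 degrees, less where a joint would pass 70% of its speed; a pose out of reach is approached as far as the arm can. A call with a gripper value outside its range is refused whole. "hand" is the closure, from 0 (fully open) to 1 (shut), set as the call begins (left out, the last holds). The fingers move at their own pace and stop on an object; the grip force is fixed at half the most. Time passes only in rows, so rows that repeat a pose let the fingers close. It gives the time, the measured TCP pose, the force, the opening and the grip force at its end, in the units of the state.
- ctrl.read_state(): the state, without advancing time (a new reading comes with each control period).
- ctrl.get_image(name): name is "scene" or "top" or "wrist"; returns the picture (480x640x3 uint8, red, green, blue); there is no depth.
- ctrl.get_calibration(name): a dict with "fx", "fy", "cx", "cy" (pixels), "world_from_camera" (4x4, takes a point from camera to world coordinates); the wrist camera has in their place "T_tool_cam" (4x4, takes a point from camera to tool coordinates, whose origin is the TCP and whose axes are the flange's). Camera axes: x right, y down, z forward; pixel columns grow to the right and rows downward; lengths in m; the calibration is good to about 2 mm. A picture is of the moment at which its call begins: read the wrist's pose just before it. get_calibration takes no time and is no camera call.
- ctrl.job_done(): hands the job in; it is judged then, once.
The state is a dict: "t": time; "joints": joint angles; "qvel": joint speeds; "joint_efforts": joint torques, N m; "eef_pos": TCP position; "ee_rot": TCP orientation; "contact_force": force on the tool from outside, world axes, zero at the start; "ft_torque": the same for the moment, N m; "grip_width": finger opening in m; "grip_force": force on a finger pad.
Only numpy, scipy, OpenCV 4.12 (cv2) and the standard library are available. Lean on these libraries where they do the work, as an engineer would, in place of code of your own. Each camera call takes 0.05 s, during which the arm holds its last target. There are 200 camera calls.

## Task

On the bench jig the small motor keeps driving the nut, but the bolt just spins along with it. Lift the metal cover off the gap behind the bracket and lay it flat, knob up, on bare worktop; then reach down into the gap, grip the hexagonal bolt head and hold it from turning until the nut has come up tight on the bolt (about six seconds). Finish while still gripping the head and holding it still, and leave everything else on the bench where it is.

Things in the scene. Friction and masses are not known exactly. Their poses are not given: they have to be found in the camera images.
- jig: Fixed bench jig on a grey base plate 215 x 160 x 12 mm, reaching 155 mm to the front (its -x, towards the robot) and 60 mm to the back of the origin, which lies on the worktop. Its x axis runs parallel to the bolt from motor to bolt head; z up. In front of the bracket a motor, 46 mm diameter, top at z = 126 mm, reaches from x -153 to -60 mm
- gap_mouth (a point): Centre of the top of the gap, 128 mm above the worktop, jig axes. The gap is 50 mm wide along jig x, between two upright steel plates 120 mm wide (along y), 10 mm thick, tops level with this point: the bracket in front, a back plate behind. It is open at both y sides; the loose cover closes its top at the start
- head_grip (a point): Fixed point on the bolt axis in the middle of the gap, 25 mm below the plates' tops, 103 mm above the worktop, jig axes. The steel hexagonal bolt head surrounds it: 30 mm across flats, 34.6 mm across corners, from 19 mm before this point to 7 mm behind it along jig x. Below and at both y sides is free room: fingers can come straight down and close along jig y
- bolt_head: The hexagonal bolt head. Origin on the bolt axis 3 mm before head_grip; x along the bolt. It only turns about jig x: free, at 0.6 rad/s with the nut, clockwise seen from the motor. Thread friction drags it with just 0.04 N m, so closing fingers turn its flats into line; once the nut is tight the motor twists it with 0.12 N m, so grip firmly (25 N or more)
- thread (a joint): How far the nut has been turned up on the bolt, rad: 0 to 0.5 at the start, 2.2 = tight (end stop). It does not change while the bolt spins along; it grows at about 0.4 rad/s while the head is held still
- nut (a joint): Absolute angle of the motor-driven nut on the front of the bracket, rad; it grows steadily until the nut is tight on a held bolt
- cover: Loose aluminium cover, 150 g: plate 84 x 114 mm, 4 mm thick, with a 36 x 96 mm locating rib 4 mm deep below it and a round dark wooden knob on top. At the start it lies on the tops of the bracket and back plate, its rib in the gap; lying on the worktop it rests on the rib. Origin: centre of the rib's underside; z up, y along the 114 mm side
- cover_knob (a point): Middle of the cover's upright round wooden knob: 26 mm diameter, from 14 mm below to 14 mm above this point, which is 28 mm above the rib's underside
- lid_spare: Black round jar lid, 77 mm diameter, 16 mm high, lying somewhere on the free worktop to the left of the jig; bystander; origin at the underside's centre. The worktop from x 0.38 to 0.62, y 0.25 to 0.40 holds nothing but this lid
- baren: Round wooden rubbing pad 105 mm across, 34 mm high, behind the jig; bystander
- tape_roll: Grey roll of tape lying flat, 106 mm across, 48 mm high, behind and left of the jig; bystander
- cutter_u: Lino cutter with wooden handle, 106 mm long, 29 mm wide, right of the jig; bystander
- block_star: Cork-coloured printing block 102 x 76 x 26 mm, right of the jig; bystander
Things that resemble listed ones, but are neither listed nor needed, are in the scene too. What is shaped like the cover but turquoise is not meant.

How it is judged (in metres and radians):
On the way, in this order (a step that is already met when the one before it is completed fails the run):
1. the cover lies flat on the bare worktop, knob up, and is let go (height (world z) of cover below 0.006 m and angle between cover's own z axis and vertical below 0.08 rad and linear speed of cover below 0.03 m/s and contact force between the fingers and cover below 0.1 N), for 0.2 s.
2. the fingers grip the bolt head and it stands still (distance between the grasp point and head_grip below 0.025 m and contact force between the fingers and bolt_head above 3 N and angular speed of bolt_head below 0.15 rad/s), for 0.3 s.
At the end, for the whole second after the job is handed in: The nut is tight on the bolt (thread over 2.12 rad), bolt head and nut stand still (under 0.15 rad/s) because the fingers grip the head (over 3 N, the grasp point within 25 mm of head_grip), and the cover lies flat, knob up, at rest on the bare worktop (underside below 6 mm, tilt under 0.08 rad) (all of step 2 and value of joint thread above 2.12 rad and velocity of joint nut below 0.15 rad/s and height (world z) of cover below 0.006 m and angle between cover's own z axis and vertical below 0.08 rad and linear speed of cover below 0.03 m/s); the arm keeps its last pose, push and grip.
It fails at once if a bystander is shoved more than 25 mm (distance of any of lid_spare, baren, tape_roll, cutter_u, block_star from where it was at the start of the episode above 0.025 m).
It also fails if it takes over 61 s, if anything falls off the work surface, if the arm or the gripper's body presses on something with over 40 N, if the wrist force passes 120 N, or if a joint passes its speed limit or range.

## Working session

There is one attempt and no reset: what is moved stays moved. The work goes in short steps, Python scripts to look and compute and a tool call to move; the robot and the scene stay as the last step left them, time stands still between calls to the robot, and variables do not carry over. Pictures are saved under pics/ and viewed, at most 10 in all, crops included, and the job is handed in when it is done.

Besides the shell and the picture viewer there is one more tool, called by a JSON object that holds its "name" and its "arguments". jog_arm: Moves the arm, as the interface text tells. Its arguments: {"type":"object","properties":{"plan":{"type":"string"},"hand":{"type":"number"}},"required":["plan"]}

```bash
mkdir -p pics; cat > h.py <<'E'
import numpy as np, cv2
from cell import ctrl
def save(n,f):
    im=ctrl.get_image(n); cv2.imwrite('pics/'+f,im[:,:,::-1]); return im
def ray(n,u,v):
    c=ctrl.get_calibration(n); T=np.array(c['world_from_camera']) 
    d=T[:3,:3]@np.array([(u-c['cx'])/c['fx'],(v-c['cy'])/c['fy'],1]); return T[:3,3],d/np.linalg.norm(d)
def atz(n,u,v,z):
    o,d=ray(n,u,v); return o+d*(z-o[2])/d[2]
def tri(r1,r2):
    (a,d),(b,e)=r1,r2
    s=np.linalg.lstsq(np.c_[d,-e],b-a,rcond=None)[0]
    p,q=a+d*s[0],b+e*s[1]; return (p+q)/2,np.linalg.norm(p-q)
E
python3 - <<'E'
from h import *
save('scene','s1.png');save('top','t1.png')
for n in('scene','top'):print(ctrl.get_calibration(n))
print(ctrl.get_calibration('wrist'));print(ctrl.read_state())
E
```

```text
{'fx': 566.7465675185435, 'fy': 566.7465675185435, 'cx': 323.7589969727988, 'cy': 233.11353365701757, 'world_from_camera': array([[-0.89673742, -0.31564653,  0.31020841,  0.17223432],
       [-0.44216566,  0.66869502, -0.59777629,  0.87596842],
       [-0.01874881, -0.67321188, -0.73921191,  1.12074892],
       [ 0.        ,  0.        ,  0.        ,  1.        ]])}
{'fx': 546.9725344803293, 'fy': 546.9725344803293, 'cx': 309.59518453010486, 'cy': 244.55078356937176, 'world_from_camera': array([[ 0.03018807, -0.99466879,  0.09860363,  0.43413954],
       [-0.99951087, -0.03084586, -0.0051531 ,  0.09129428],
       [ 0.00816714, -0.09839984, -0.99511345,  1.40686364],
       [ 0.        ,  0.        ,  0.        ,  1.        ]])}
{'fx': 375.6999798324354, 'fy': 375.6999798324354, 'cx': 320.41626702223783, 'cy': 240.03174753136253, 'T_tool_cam': array([[ 5.99074673e-04, -9.64678218e-01, -2.63430401e-01,
         6.64722518e-02],
       [ 9.99999795e-01,  5.18301152e-04,  3.76117252e-04,
        -4.55093656e-04],
       [-2.26295840e-04, -2.63430572e-01,  9.64678331e-01,
        -1.25073740e-01],
       [ 0.00000000e+00,  0.00000000e+00,  0.00000000e+00,
         1.00000000e+00]])}
{'t': 0.1, 'joints': array([-7.81682424e+01,  1.03991887e+01,  9.21250638e+01, -1.53538783e-03,
        7.75659272e+01, -1.18202415e+01]), 'qvel': array([ 0.04289112, -0.00107458, -0.18865157, -0.01667753, -0.01266202,
        0.01985146]), 'joint_efforts': array([ 3.43582315e-04, -4.45874476e+01, -3.52240062e+01, -2.64257915e-04,
        4.15692368e-03, -7.64932736e-06]), 'eef_pos': array([ 0.23059055, -0.52623898,  0.24746625]), 'ee_rot': array([-1.79911425e+02, -1.70055086e-02,  2.36523177e+01]), 'contact_force': array([-0.12977879, -0.36937395, -0.28728329]), 'ft_torque': array([ 0.02211513, -0.0321785 , -0.0384487 ]), 'grip_force': 0.0, 'grip_width': 0.0854002082477956}
```

View pics/s1.png

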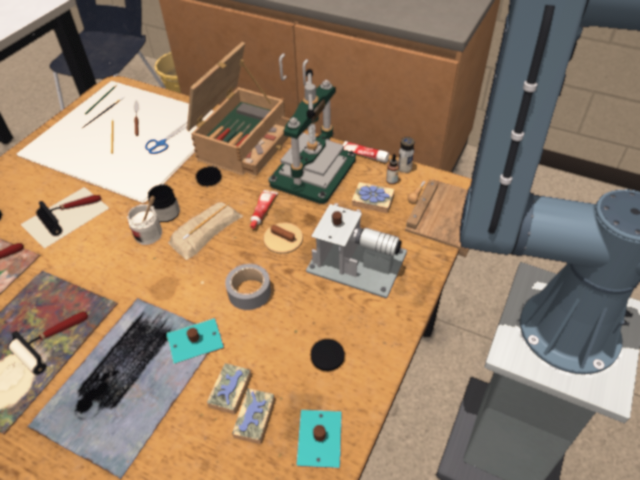

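View pics/t1.png

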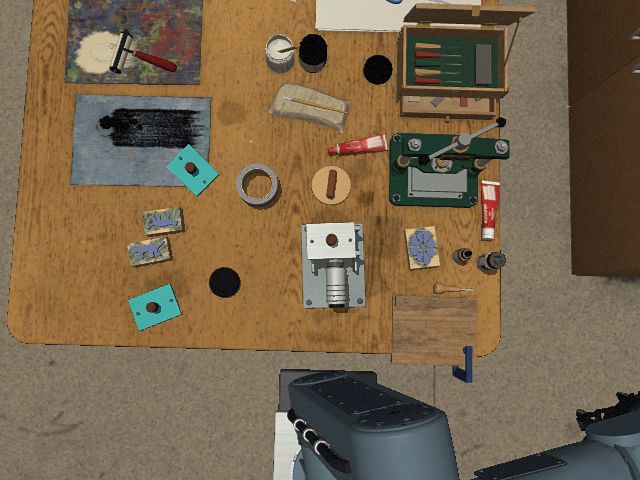

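The scene view shows the metal cover with its knob at about (337,216) and the black lid at (327,355). The top view shows the knob at (332,240), the lid at (224,282) and the jig base spanning (303–366, 223–308). The two turquoise plates are decoys. Next I'll enlarge the jig in both views.

```bash
python3 - <<'E'
from h import *
a=cv2.imread('pics/s1.png')[190:300,300:412];b=cv2.imread('pics/t1.png')[210:320,280:392]
f=lambda i:cv2.resize(i,None,fx=3.5,fy=3.5,interpolation=cv2.INTER_CUBIC)
cv2.imwrite('pics/c1.png',np.hstack([f(a),f(b)]))
print(tri(ray('scene',337,216),ray('top',332,240)),atz('top',224,282,.016),tri(ray('scene',327,354),ray('top',224,282)))
for p in[(160,307),(152,285),(193,190)]:print(atz('top',*p,.03))
E
```

```text
(array([0.57122826, 0.03409285, 0.1572943 ]), np.float64(0.0024792224189376473)) [0.46988165 0.29809108 0.016     ] (array([0.47082917, 0.29942217, 0.00898941]), np.float64(0.0016350929435672223))
[0.40244555 0.45263279 0.03      ]
[0.4565435  0.47574642 0.03      ]
[0.70108819 0.38560392 0.03      ]
```

View pics/c1.png

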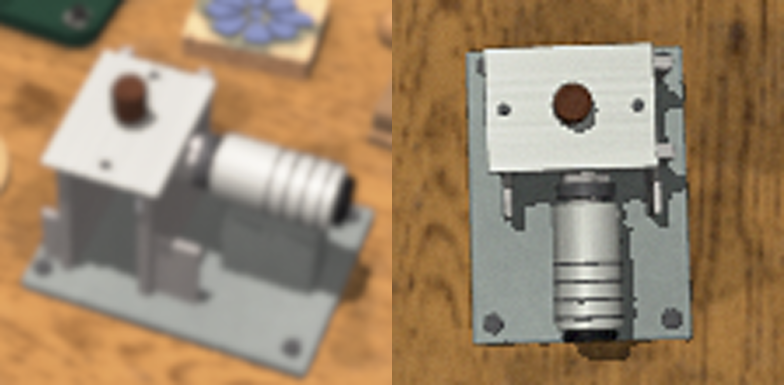

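The crop gives the knob top at scene (336.6,214) and top view (331.7,239.4). The base plate corners in the top view read off cleanly. The jig is yawed about +3.7° and the cover is aligned with it.

```bash
python3 - <<'E'
from h import *
P=lambda x,y:((x-392)/3.5+280,y/3.5+210)
print('knobtop',tri(ray('scene',336.6,214.3),ray('top',*P(573,103))), 'z.166',atz('top',*P(573,103),.166))
c=[atz('top',*P(*p),.012)[:2] for p in[(466,52),(474,345),(690,338),(681,48)]]
bl,fl,fr,br=c;print(np.round(c,4),[np.linalg.norm(a-b) for a,b in((bl,fl),(fr,br),(bl,br),(fl,fr))])
d=(bl-fl+br-fr);d/=np.linalg.norm(d);print('yaw',np.degrees(np.arctan2(d[1],d[0])),'origin',np.mean(c,0)+d*.0475)
k=[atz('top',*P(*p),.132)[:2] for p in[(486,49),(491,170),(657,165),(651,43)]];print('cover c',np.mean(k,0),k)
print('tape',atz('top',257,185,.03))
s=ctrl.read_state();print(s['eef_pos'],s['ee_rot'])
E
```

```text
knobtop (array([0.57181092, 0.03507195, 0.1637086 ]), np.float64(0.0024514419708093777)) z.166 [0.57040276 0.03475647 0.166     ]
[[ 0.6225  0.1073]
 [ 0.409   0.0948]
 [ 0.4187 -0.0615]
 [ 0.6305 -0.0506]] [np.float64(0.21393484876851138), np.float64(0.2120210803322619), np.float64(0.15815476478897236), np.float64(0.15659479401337334)]
yaw 3.158648460339719 origin [0.56760429 0.02510429]
cover c [0.57170369 0.03429488] [array([0.60878871, 0.09259197]), array([0.52746782, 0.08675672]), array([ 0.53422933, -0.02400227]), array([ 0.61632888, -0.01816689])]
tape [0.71923477 0.22310598 0.03      ]
[ 0.23059055 -0.52623898  0.24746625] [-1.79911425e+02 -1.70055086e-02  2.36523177e+01]
```

{"name": "jog_arm", "arguments": {"plan": "0.34 0.561 0.0 -0.352;0.34 0.561 0.0 -0.352;0.34 0.561 0.0 -0.352;0.34 0.561 0.0 -0.352;0.34 0.561 0.0 -0.352;0.34 0.561 0.0 -0.352;0.34 0.561 0.0 -0.352;0.34 0.561 0.0 -0.352;0.34 0.561 0.0 -0.352;0.34 0.561 0.0 -0.352", "hand": 0}}

```text
t: 1.1
eef_pos: [0.4902, -0.0974, 0.2482]
ee_rot: [180.0, 0.0, 3.5]
contact_force: [1.0, -0.4, 0.3]
grip_width: 0.0854
grip_force: 0.0
```

{"name": "jog_arm", "arguments": {"plan": "0.081 0.133 0 0;0.081 0.133 0 0;0.081 0.133 0 0;0.081 0.133 0 0;0.081 0.133 0 0;0.081 0.133 0 0"}}

```text
t: 1.7
eef_pos: [0.57, 0.0329, 0.2477]
ee_rot: [180.0, 0.1, 3.5]
contact_force: [0.8, -0.3, -0.4]
grip_width: 0.0855
grip_force: 0.0
```

```bash
python3 - <<'E'
from h import *
s=ctrl.read_state();save('wrist','w1.png');print(s['eef_pos'],s['ee_rot'],s['t'])
E
```

```text
[0.56999131 0.03288176 0.24774515] [1.79984337e+02 7.81689902e-02 3.47583663e+00] 1.7
```

View pics/w1.png

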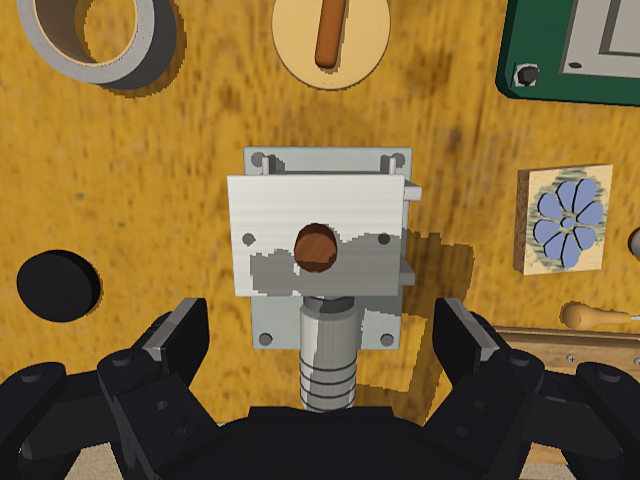

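The wrist view shows the knob top centred at about (317,250) with the cover edges parallel to the image. I'll check where that falls.

```bash
cat >> h.py <<'E'
from scipy.spatial.transform import Rotation as R
def wray(s,u,v):
    c=ctrl.get_calibration('wrist');T=np.eye(4);T[:3,:3]=R.from_euler('xyz',s['ee_rot'],degrees=True).as_matrix();T[:3,3]=s['eef_pos']
    T=T@np.array(c['T_tool_cam']);d=T[:3,:3]@np.array([(u-c['cx'])/c['fx'],(v-c['cy'])/c['fy'],1]);return T[:3,3],d/np.linalg.norm(d)
def watz(s,u,v,z):
    o,d=wray(s,u,v);return o+d*(z-o[2])/d[2]
E
python3 - <<'E'
from h import *
s=ctrl.read_state()
print(watz(s,317,250,.166),tri(wray(s,317,250),ray('top',331.7,239.4)))
for p in[(228,177),(405,177),(400,296),(235,296)]:print(watz(s,*p,.132))
for p in[(246,147),(411,147),(400,348),(254,348)]:print(watz(s,*p,.012))
E
```

```text
[0.57362802 0.03484898 0.166     ] (array([0.5713147 , 0.03461367, 0.15841689]), np.float64(0.00033735845490940843))
[0.60832304 0.09383047 0.132     ]
[ 0.61509508 -0.01850208  0.132     ]
[ 0.53353417 -0.02482388  0.132     ]
[0.52665497 0.08937194 0.132     ]
[0.62319781 0.10539585 0.012     ]
[ 0.63246234 -0.04825523  0.012     ]
[ 0.42187601 -0.06251306  0.012     ]
[0.41238558 0.09508825 0.012     ]
```

{"name": "jog_arm", "arguments": {"plan": "0.001 0.001 -0.03 0;0.001 0.001 -0.06 0;0.001 0.001 -0.08 0;0.001 0.001 -0.092 0;0.001 0.001 -0.092 0;0.001 0.001 -0.092 0;0.001 0.001 -0.092 0"}}

```text
t: 2.45
eef_pos: [0.5726, 0.034, 0.1579]
ee_rot: [180.0, -0.2, 3.5]
contact_force: [0.3, -0.0, -0.2]
grip_width: 0.0855
grip_force: 0.0
```

{"name": "jog_arm", "arguments": {"plan": "0 0 0 0;0 0 0 0;0 0 0 0;0 0 0 0;0 0 0 0;0 0 0 0;0 0 0 0;0 0 0 0;0 0 0 0;0 0 0 0", "hand": 1}}

```text
t: 3.45
eef_pos: [0.5719, 0.0346, 0.1567]
ee_rot: [-180.0, -0.0, 3.5]
contact_force: [-0.0, 1.7, 4.9]
grip_width: 0.0245
grip_force: 59.1
```

{"name": "jog_arm", "arguments": {"plan": "0 0 0.015 0;0 0 0.03 0;0 0 0.05 0;0 0 0.07 0;0 0 0.07 0;0 0 0.07 0"}}

```text
t: 4.05
eef_pos: [0.5717, 0.0344, 0.2268]
ee_rot: [180.0, -0.1, 3.5]
contact_force: [0.1, -0.6, -2.6]
grip_width: 0.0244
grip_force: 59.0
```

{"name": "jog_arm", "arguments": {"plan": "0.001 0.02 0 0;0.002 0.055 0 0;0.003 0.095 0 0;0.003 0.135 0 0;0.003 0.175 0 0;0.003 0.215 0 0;0.003 0.25 0 0;0.003 0.275 0 0;0.003 0.29 0 0;0.003 0.29 0 0"}}

```text
t: 5.05
eef_pos: [0.5737, 0.3259, 0.2248]
ee_rot: [180.0, 0.1, 3.6]
contact_force: [0.3, -0.2, -2.6]
grip_width: 0.0236
grip_force: 59.2
```

```bash
python3 - <<'E'
from h import *
s=ctrl.read_state();save('wrist','w2.png');print(s['eef_pos'],s['grip_width'],s['contact_force'])
E
```

```text
[0.57365427 0.32585038 0.22478409] 0.02356933316465913 [ 0.29911264 -0.24378855 -2.55660014]
```

View pics/w2.png

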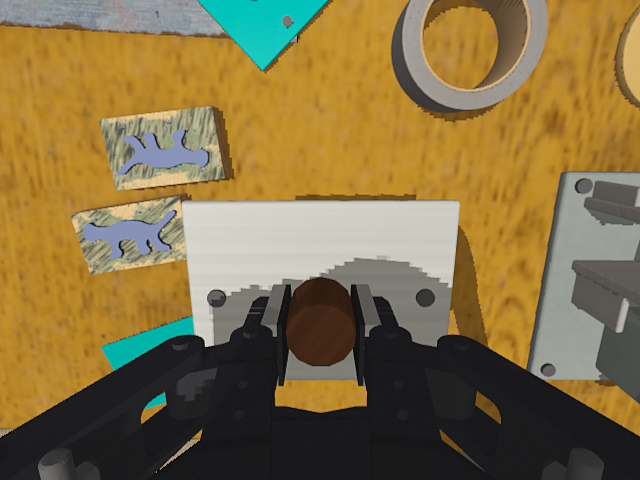

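The cover hangs level in the fingers (plate edges 183–460, row 202), clear of the block at (180,230) and the tape roll. I'll lower it now.

{"name": "jog_arm", "arguments": {"plan": "0 0 -0.03 0;0 0 -0.07 0;0 0 -0.11 0;0 0 -0.145 0;0 0 -0.165 0;0 0 -0.178 0;0 0 -0.186 0;0 0 -0.19 0;0 0 -0.193 0;0 0 -0.193 0"}}

```text
t: 6.1
eef_pos: [0.5752, 0.3246, 0.0341]
ee_rot: [-180.0, -0.1, 3.5]
contact_force: [0.1, 0.1, -2.0]
grip_width: 0.0242
grip_force: 59.2
```

{"name": "jog_arm", "arguments": {"plan": "0 0 -0.001 0;0 0 -0.001 0;0 0 -0.002 0;0 0 -0.002 0"}}

```text
t: 6.5
eef_pos: [0.5751, 0.3248, 0.0328]
ee_rot: [-180.0, -0.1, 3.5]
contact_force: [-2.6, -1.1, 5.3]
grip_width: 0.0241
grip_force: 60.1
```

{"name": "jog_arm", "arguments": {"plan": "0 0 0 0;0 0 0 0;0 0 0 0;0 0 0 0;0 0 0 0;0 0 0 0;0 0 0 0;0 0 0 0", "hand": 0}}

```text
t: 7.3
eef_pos: [0.5746, 0.3245, 0.0312]
ee_rot: [180.0, 0.0, 3.5]
contact_force: [0.9, 0.3, -0.3]
grip_width: 0.0856
grip_force: 0.0
```

{"name": "jog_arm", "arguments": {"plan": "0 0 0.02 0;0 0 0.06 0;0 0 0.11 0;0 0 0.16 0;0 0 0.205 0;0 0 0.215 0;0 0 0.215 0"}}

```text
t: 8.0
eef_pos: [0.5759, 0.325, 0.2495]
ee_rot: [-179.9, -0.3, 3.5]
contact_force: [0.7, -0.1, 0.2]
grip_width: 0.0856
grip_force: 0.0
```

{"name": "jog_arm", "arguments": {"plan": "-0.004 -0.03 0 0;-0.004 -0.08 0 0;-0.004 -0.13 0 0;-0.004 -0.18 0 0;-0.004 -0.23 0 0;-0.004 -0.27 0 0;-0.004 -0.295 0 0;-0.004 -0.3 0 0;-0.004 -0.3 0 0;-0.004 -0.3 0 0"}}

```text
t: 9.0
eef_pos: [0.5701, 0.0255, 0.245]
ee_rot: [-179.9, 0.1, 3.5]
contact_force: [0.0, 0.1, -0.7]
grip_width: 0.0854
grip_force: 0.0
```

```bash
python3 - <<'E'
from h import *
s=ctrl.read_state();w=ctrl.get_image('wrist');t=ctrl.get_image('top');print(s['eef_pos'],s['ee_rot'],s['t'])
cv2.imwrite('pics/w3.png',w[:,:,::-1]);cv2.imwrite('pics/t3.png',t[:,:,::-1])
a=cv2.resize(w[100:400,200:440],None,fx=2,fy=2,interpolation=cv2.INTER_CUBIC)[:,:,::-1]
b=cv2.resize(t[200:340,180:320],(320,320))[:,:,::-1];b=np.vstack([b,np.zeros((280,320,3),np.uint8)])
cv2.imwrite('pics/c3.png',np.hstack([a,b]))
E
```

```text
[0.57005404 0.0255082  0.24503472] [-1.79944869e+02  1.13337701e-01  3.51797433e+00] 9.0
```

View pics/c3.png

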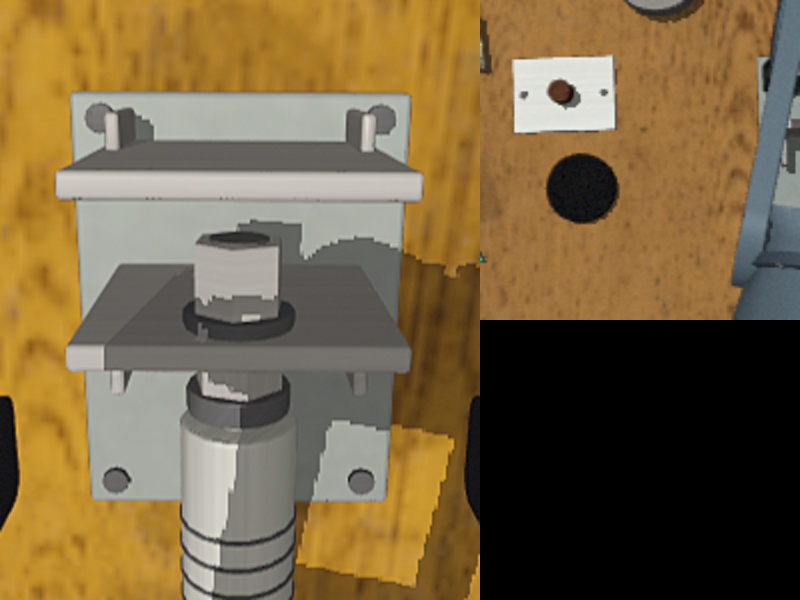

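With the cover off, it lies flat beyond the lid on bare worktop. In the crop, the back plate's top strip runs v 170–200, u 57–421. The bracket's strip runs v 346–370, u 67–410, with the hex head between them at about (237,275).

```bash
python3 - <<'E'
from h import *
s=ctrl.read_state();P=lambda x,y:(200+x/2,100+y/2)
q=[watz(s,*P(*p),.128) for p in[(58,199),(422,199),(410,346),(67,346)]]
for i in q:print(i)
print('mid',np.mean(q,0),np.linalg.norm((q[0]+q[1]-q[2]-q[3])/2))
print('knobtop',[watz(s,*P(*p),.128) for p in[(57,170),(411,370)]])
print('head mid',watz(s,*P(237,278),.118), s['t'])
d=q[0]-q[1];print('yaw',np.degrees(np.arctan2(-d[0],d[1])));print(s['eef_pos'])
E
```

```text
[0.59381196 0.08732103 0.128     ]
[ 0.60128414 -0.03082991  0.128     ]
[ 0.55054339 -0.03315144  0.128     ]
[0.54309845 0.08429866 0.128     ]
mid [0.57218449 0.02690959 0.128     ] 0.05079745270830925
knobtop [array([0.60321498, 0.08763124, 0.128     ]), array([ 0.54178978, -0.03457702,  0.128     ])]
head mid [0.56820696 0.02745674 0.118     ] 9.1
yaw 3.6187185041027776
[0.57035102 0.02589628 0.2456496 ]
```

{"name": "jog_arm", "arguments": {"plan": "0 0.0015 -0.03 0;0 0.0015 -0.065 0;0 0.0015 -0.09 0;0 0.0015 -0.11 0;0 0.0015 -0.125 0;0 0.0015 -0.136 0;0 0.0015 -0.1445 0;0 0.0015 -0.1445 0;0 0.0015 -0.1445 0"}}

```text
t: 10.0
eef_pos: [0.5711, 0.026, 0.1024]
ee_rot: [180.0, -0.1, 3.5]
contact_force: [-0.1, -0.3, 0.4]
grip_width: 0.0856
grip_force: 0.0
```

{"name": "jog_arm", "arguments": {"plan": "0 0 0 0;0 0 0 0;0 0 0 0;0 0 0 0;0 0 0 0;0 0 0 0;0 0 0 0;0 0 0 0;0 0 0 0;0 0 0 0", "hand": 1}}

```text
t: 11.0
eef_pos: [0.5708, 0.0266, 0.1026]
ee_rot: [-180.0, -0.0, 3.5]
contact_force: [-0.9, 3.2, 5.9]
grip_width: 0.0315
grip_force: 59.1
```

{"name": "jog_arm", "arguments": {"plan": "0 0 0 0;0 0 0 0;0 0 0 0;0 0 0 0;0 0 0 0;0 0 0 0;0 0 0 0;0 0 0 0;0 0 0 0;0 0 0 0"}}

```text
t: 12.0
eef_pos: [0.5708, 0.0266, 0.1026]
ee_rot: [-180.0, -0.0, 3.5]
contact_force: [-2.3, 3.0, 5.4]
grip_width: 0.0313
grip_force: 59.1
```

```bash
python3 - <<'E'
from h import *
w=ctrl.get_image('wrist');s=ctrl.read_state();print(s['grip_width'],s['contact_force'],s['ft_torque'],s['t'])
cv2.imwrite('pics/w4.png',w[:,:,::-1])
E
```

```text
0.03177709656019293 [-1.29143666  3.14623883  6.73207252] [ 0.56272556  0.29564535 -0.03547819] 12.05
```

View pics/w4.png

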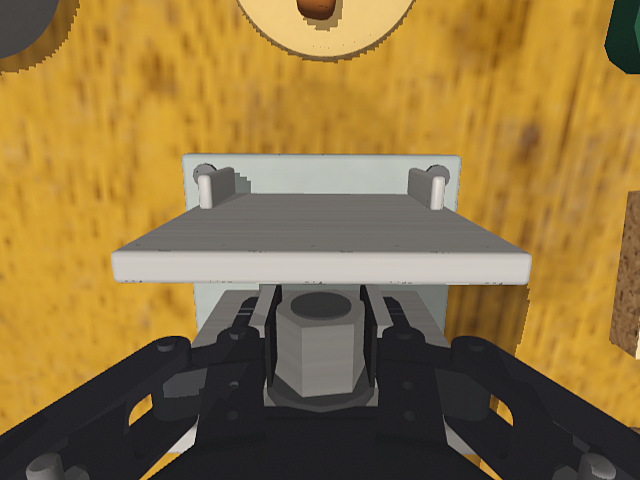

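The pads have the head at (320,330), though its top flat looks slightly turned (edges at u 302 and 353). I'll check that it stands still while time runs.

{"name": "jog_arm", "arguments": {"plan": "0 0 0 0;0 0 0 0;0 0 0 0;0 0 0 0;0 0 0 0;0 0 0 0;0 0 0 0;0 0 0 0;0 0 0 0;0 0 0 0"}}

```text
t: 13.05
eef_pos: [0.5708, 0.0266, 0.1025]
ee_rot: [-179.9, -0.0, 3.5]
contact_force: [-1.5, 3.7, 4.6]
grip_width: 0.0316
grip_force: 59.1
```

{"name": "jog_arm", "arguments": {"plan": "0 0 0 0;0 0 0 0;0 0 0 0;0 0 0 0;0 0 0 0;0 0 0 0;0 0 0 0;0 0 0 0;0 0 0 0;0 0 0 0"}}

```text
t: 14.05
eef_pos: [0.5708, 0.0266, 0.1026]
ee_rot: [-180.0, -0.0, 3.5]
contact_force: [-2.4, 2.8, 5.3]
grip_width: 0.0314
grip_force: 59.1
```

```bash
python3 - <<'E'
from h import *
w=ctrl.get_image('wrist')[:,:,::-1];s=ctrl.read_state();print(s['grip_width'],s['ft_torque'],s['t'])
cv2.imwrite('pics/w5.png',w);a=cv2.imread('pics/w4.png')
c=lambda i:cv2.resize(i[270:420,245:395],(400,400))
d=cv2.absdiff(a,np.ascontiguousarray(w))[285:395,278:362];print(d.mean(),d.max(),(d.max(2)>25).sum())
cv2.imwrite('pics/c5.png',np.hstack([c(a),c(w)]))
E
```

```text
0.03168332921182833 [ 0.57390375  0.28889969 -0.00282094] 14.1
0.6507215007215007 7 0
```

View pics/c5.png

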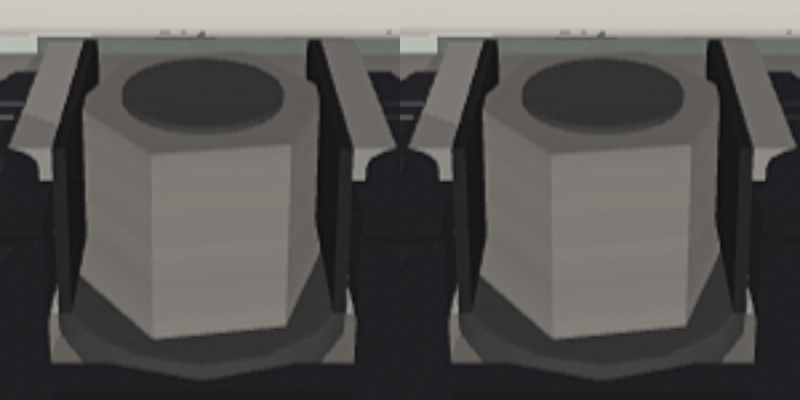

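The two crops, 2 s apart, are identical: the head stands still. I'll hold until the nut must be tight.

{"name": "jog_arm", "arguments": {"plan": "0 0 0 0;0 0 0 0;0 0 0 0;0 0 0 0;0 0 0 0;0 0 0 0;0 0 0 0;0 0 0 0;0 0 0 0;0 0 0 0"}}

```text
t: 15.1
eef_pos: [0.5708, 0.0266, 0.1025]
ee_rot: [-180.0, -0.0, 3.5]
contact_force: [-2.1, 3.9, 5.2]
grip_width: 0.0318
grip_force: 59.1
```

{"name": "jog_arm", "arguments": {"plan": "0 0 0 0;0 0 0 0;0 0 0 0;0 0 0 0;0 0 0 0;0 0 0 0;0 0 0 0;0 0 0 0;0 0 0 0;0 0 0 0"}}

```text
t: 16.1
eef_pos: [0.5708, 0.0266, 0.1025]
ee_rot: [-179.9, -0.0, 3.5]
contact_force: [-1.3, 4.3, 5.4]
grip_width: 0.0317
grip_force: 58.8
```

{"name": "jog_arm", "arguments": {"plan": "0 0 0 0;0 0 0 0;0 0 0 0;0 0 0 0;0 0 0 0;0 0 0 0;0 0 0 0;0 0 0 0;0 0 0 0;0 0 0 0"}}

```text
t: 17.1
eef_pos: [0.5708, 0.0266, 0.1026]
ee_rot: [-179.9, -0.0, 3.5]
contact_force: [-2.6, 2.6, 6.2]
grip_width: 0.0316
grip_force: 58.8
```

{"name": "jog_arm", "arguments": {"plan": "0 0 0 0;0 0 0 0;0 0 0 0;0 0 0 0;0 0 0 0;0 0 0 0;0 0 0 0;0 0 0 0;0 0 0 0;0 0 0 0"}}

```text
t: 18.1
eef_pos: [0.5708, 0.0266, 0.1025]
ee_rot: [-179.9, -0.0, 3.5]
contact_force: [-2.4, 3.9, 5.0]
grip_width: 0.0318
grip_force: 58.8
```

{"name": "jog_arm", "arguments": {"plan": "0 0 0 0;0 0 0 0;0 0 0 0;0 0 0 0;0 0 0 0;0 0 0 0;0 0 0 0;0 0 0 0;0 0 0 0;0 0 0 0"}}

```text
t: 19.1
eef_pos: [0.5708, 0.0266, 0.1026]
ee_rot: [-180.0, -0.0, 3.5]
contact_force: [-2.3, 2.2, 5.1]
grip_width: 0.0317
grip_force: 58.8
```

```bash
python3 - <<'E'
from h import *
w=np.ascontiguousarray(ctrl.get_image('wrist')[:,:,::-1]);s=ctrl.read_state();print(s['grip_width'],s['ft_torque'],s['contact_force'],s['t'])
a=cv2.imread('pics/w5.png');d=cv2.absdiff(a,w)[285:395,278:362];print(d.mean(),d.max())
t=[ctrl.get_image('top').astype(int) for _ in range(1)];cv2.imwrite('pics/w6.png',w)
E
```

```text
0.03183239817415485 [ 0.64976564  0.31192982 -0.03517576] [-2.02520002  3.09672347  5.15541206] 19.15
0.7144660894660895 18
```

The torque about x rose from 0.57 to 0.65 N m at around t = 16 s, which fits the motor stalling against a tight nut. The head hasn't moved and the grip is 59 N, so I'm handing in.

```bash
python3 -c "
from cell import ctrl
print(ctrl.job_done())"
```

```text
the job is handed in; nothing more can be done
None
```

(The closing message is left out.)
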